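# Put the keyed light-proof cover on the tube station

### The arm

A 7-joint arm with a two-finger parallel gripper is mounted at the origin on a cart in front of the work surface, level with it; the furniture and walls round the work are solid. World frame = base frame: x ahead of the robot, y to its left, z up, the work surface at z = 0. Lengths are in mm, angles in rad, forces in N, time in s.
With the tool pointing down it reaches from about 350 to 900 mm from the base axis. Payload 8.1 kg.
Tool frame: the origin (TCP) lies at the very end of the fingers, on their centre line; the grasp point (between the pads) lies 19 mm behind it; z points along the fingers, x is the direction in which the jaws open and shut, and the axes are right-handed (so a half turn about z gives the same grasp; the last joint's range is limited). The gripper opens to 92 mm and grips with 3 to 60 N. Pads are 19 mm wide; open, the fingers measure 130 mm over their backs; the gripper's body (75 mm by 190 mm) begins 47 mm behind the grasp point.
Start: joints at [-1.276, 0.434, 0.025, 1.573, -0.012, 1.134, -0.075], TCP at [242.147, 576.2, 226.742] pointing down, gripper open.
Joint ranges: [-2.62, 2.62], [-0.44, 2.09], [-1.27, 1.32], [0.08, 2.57], [-1.32, 4.46], [0.12, 2], [-2.74, 2.74]. Speed limits (rad/s): [2.22, 2.22, 3.01, 3.01, 3.14, 3.14, 3.14].

### API

Orientations are given as a rotation vector (axis times angle).
In Python, from plant import state, get_image, camera_info, hand_in gives the robot as it stands.
- The arm moves only by the tool jog_arm, never from a script. Its argument "series" is a list of rows, each a list of 4 numbers: the shift along the world's x, y, z each as a share of 0.4 m, from -1 to 1, then the turn about the world's z as a share of 360 degrees, from -1 to 1. In form: [[tx, ty, tz, roll], ...]. A call has 1 to 20 rows; each row shifts and turns the commanded pose from where the row before left it; what a row does not reach is not made up. A row lasts 1/10 s, in which the tool goes at most 50 mm and 8.59 degrees, less where a joint would pass 70% of its speed; a pose out of reach is approached as far as the arm can. A call with a number of a shift or a turn outside -1 to 1 is refused whole. A call with a gripper value outside its range is refused whole. "hand" is the closure, from 0 (fully open) to 1 (shut), set as the call begins (left out, the last holds). The fingers move at their own pace and stop on an object; "force" is the grip in N (left out, the last holds). Time passes only in rows, so rows that do not move let the fingers close. It gives the time, the measured TCP pose, the force and the opening at its end, in the units of the state.
- state(): the state, without advancing time (a new reading comes with each control period).
- get_image(name): name is "side" or "top" or "wrist"; returns (picture, depth): 400x640x3 uint8, red, green, blue; 400x640 float32, mm along the optical axis (not along the pixel's ray), 0 where there is no reading.
- camera_info(name): a dict with "camera_matrix" (3x3 intrinsics, pixels), "D" ([k1, k2, p1, p2, k3] as OpenCV has them; the pictures are not rectified), "R" (3x3) and "t" (3): a world point X has camera coordinates R X + t. Camera axes: x right, y down, z forward; pixel columns grow to the right and rows downward; lengths in mm; the calibration is good to about 2 mm. A picture is of the moment at which its call begins: read the wrist's pose just before it. camera_info takes no time and is no camera call; for the wrist camera it gives the pose at the moment of the call.
- hand_in(): hands the job in, once; it reports no verdict.
The state is a dict: "time": time; "joints": joint angles; "joint_velocities": joint speeds; "effort": joint torques, N m; "tcp_pos": TCP position; "orientation": TCP orientation; "contact_force": force on the tool from outside, world axes, zero at the start; "wrist_torque": the same for the moment, N m; "gripper_width": finger opening in mm.
Only numpy, scipy, OpenCV 4.12 (cv2) and the standard library are available. Lean on these libraries where they do the work, as an engineer would, in place of code of your own. Each camera call takes 0.05 s, during which the arm holds its last target.

### The job

The tube station's black light-proof cover stands on its end on the bench. Lift it, set it down on the bench the right way up (open side down, blue rib handle on top) and let go; then pick it up again and lower it into the collar of the white station so that its two yellow lugs drop into the two notches and it sits flat, fully home and released. Do not drop the cover, and leave the brown bottle, the beaker and the cotton cup where they are.

Things in the scene. Friction and masses are not known exactly. Their poses are not given: they have to be found in the camera images.
- cover: Loose black plastic hood, 0.08-0.17 kg: 80 mm along x, 56 along y, 40 high, 3 mm walls, open below. Origin: centre of the open rim plane; z points to the closed top, which carries a blue rib. Starts standing on its flat -x end (x straight up, origin 40 mm over the bench), its top facing the robot's right (-y) within 40 degrees; grip it then across its 56 mm sides.
- station: White tube station, fixed to the bench: plinth 136 mm along x, 104 along y, 12 high; origin at the centre of its underside, z up; its +x points to the robot's left (+y) within 25 degrees. On the deck a block of tubes (60 x 38 mm, 24 mm high) stands inside a grey collar. Seated, the cover's frame is parallel to this one, +x to +x; turned by 180 degrees the lugs rest on the collar, about 14 mm too high.
- station_seat (a point): Centre of the deck, on the station's z axis 12 mm above the bench: where the cover's origin must come, rim on the deck. The collar round it is 85 x 61 mm inside (2.5 mm play round the cover), 21 mm high above the deck, its upper 7 mm flared outwards by 30 degrees as a lead-in.
- station_key (a point): Point on the deck midway between the two notches, 27 mm along the station's +x from station_seat. There is one notch in each long wall (+y, -y) of the collar, 17 mm wide along x, open down to the deck, with a yellow mark on the deck beside it.
- cover_key (a point): Point in the cover's rim plane midway between its two yellow lugs, 27 mm along the cover's +x from its origin. One lug on each long side (+y, -y): 12 mm wide along x, standing out 7 mm (70 mm overall across y), z 7 to 17 mm above the rim.
- cover_mid (a point): Middle of the cover's hollow, 20 mm along its z from its origin; 40 mm above the bench while it stands on its end.
- brown_bottle: Bystander: brown dropper bottle with a red rubber top, 38 mm across, 111 mm high, loose, left rear of the station. Origin at the centre of its underside.
- glass_beaker: Bystander: small clear beaker, 45 mm across, 58 mm high, loose, behind the station. Origin at the centre of its underside.
- cotton_cup: Bystander: white plastic cup with cotton, 56 mm across, 50 mm high, loose, behind the station. Origin at the centre of its underside.
- cover_rib (a point): Centre of the top edge of the cover's blue rib handle, 64 mm along the cover's z from its origin. The rib is 12 mm thick along the cover's x, 44 mm long along its y and 24 mm high (z 40 to 64 mm), at the middle of the top.
- microscope: Obstacle: the microscope, fixed, to the right of the station, about 0.4 m high; its foot and knobs fill about x 0.42 to 0.77 m, y -0.30 to 0.0 m of the bench and its eyepieces overhang towards the robot. The arm must pass in front of it or above.
Things that resemble listed ones, but are neither listed nor needed, are in the scene too. Leave any purple look-alike of the cover alone.

How it is judged:
By the outcome, as a careful person would: the job done as asked, in the order asked, and still so for the second after the job is handed in, with the robot touching nothing.
It also fails if it takes over 70 s, if anything falls off the work surface, if the arm or the gripper's body presses on something with over 40 N, if the wrist force passes 120 N, or if a joint passes its speed limit or range.

## Working session

There is one attempt and no reset: what is moved stays moved. The work goes in short steps, Python scripts to look and compute and a tool call to move; the robot and the scene stay as the last step left them, time stands still between calls to the robot, and variables do not carry over. Pictures are saved under pics/ and viewed, and the job is handed in when it is done.

Besides the shell and the picture viewer there is one more tool, called after "Emit:" as name(argument=value, ...), one argument or row to a line, values as JSON. jog_arm: Moves the arm, as the interface text tells. Its arguments: {"type":"object","properties":{"series":{"type":"array"},"hand":{"type":"number"},"force":{"type":"number"}},"required":["series"]}

```bash
mkdir -p pics
cat > h.py <<'E'
import numpy as np, cv2
from plant import *
def cap(n,tag):
    ci=camera_info(n); im,d=get_image(n)
    cv2.imwrite(f'pics/{tag}.png',im[:,:,::-1]); np.savez(f'{tag}.npz',im=im,d=d,K=ci['camera_matrix'],D=ci['D'],R=ci['R'],t=ci['t'])
def load(tag): return np.load(f'{tag}.npz')
def world(tag):
    z=load(tag); d=z['d']; h,w=d.shape
    u,v=np.meshgrid(np.arange(w),np.arange(h))
    p=cv2.undistortPoints(np.stack([u,v],-1).reshape(-1,1,2).astype(np.float64),z['K'],z['D']).reshape(h,w,2)
    c=np.dstack([p*d[...,None],d])
    W=(c-z['t'].reshape(3))@z['R']   # R^T(c-t)
    W[d==0]=np.nan
    return z['im'],W
def crop(tag,x0,x1,y0,y1,s,out):
    im=load(tag)['im'][y0:y1,x0:x1,::-1]
    cv2.imwrite(f'pics/{out}.png',cv2.resize(im,None,fx=s,fy=s,interpolation=cv2.INTER_CUBIC))
def ray(tag,u,v,zz):
    z=load(tag); p=cv2.undistortPoints(np.array([[[u,v]]],float),z['K'],z['D'])[0,0]
    R=z['R'];C=-R.T@z['t'].reshape(3); r=R.T@np.array([p[0],p[1],1]); return C+r*(zz-C[2])/r[2]
def proj(tag,P):
    z=load(tag); return cv2.projectPoints(np.array(P,float).reshape(-1,1,3),cv2.Rodrigues(z['R'])[0],z['t'].reshape(3),z['K'],z['D'])[0].reshape(-1,2)
E
python3 - <<'E'
from h import *
for n in('top','side','wrist'): cap(n,n+'0')
s=state()
for k in s: print(k,np.round(s[k],3))
for n in('top','side'):
    z=load(n+'0'); print(n,np.round(-z['R'].T@z['t'].reshape(3)),np.round(z['R'][2],2))
E
```

```text
time 0.15
joints [-1.276  0.435  0.025  1.574 -0.012  1.134 -0.075]
joint_velocities [ 0.001 -0.001 -0.001 -0.004  0.001  0.    -0.   ]
effort [ 1.0000e-03 -6.6826e+01  9.8600e-01 -3.1469e+01 -6.0000e-02  3.9000e-02
  0.0000e+00]
tcp_pos [241.995 575.807 226.1  ]
orientation [ 2.616e+00  1.738e+00 -2.000e-03]
contact_force [ 0.164 -0.742 -0.513]
wrist_torque [-0.002  0.007 -0.027]
gripper_width 91.992
top [327. 129. 908.] [ 0.22 -0.01 -0.98]
side [576. 964. 471.] [-0.07 -0.9  -0.42]
```

View pics/top0.png

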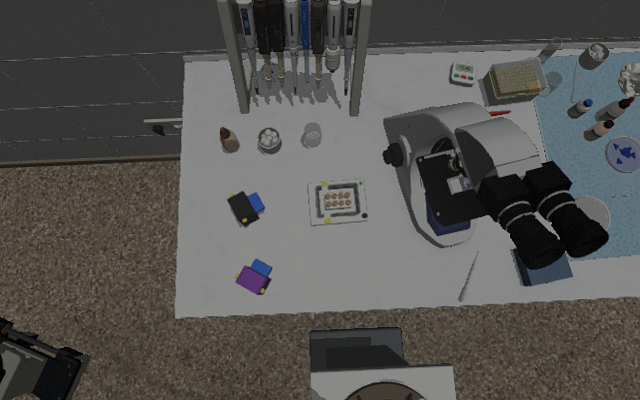

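View pics/side0.png

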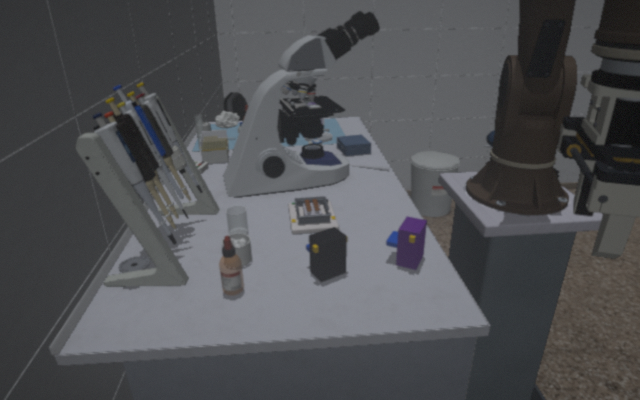

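View pics/wrist0.png

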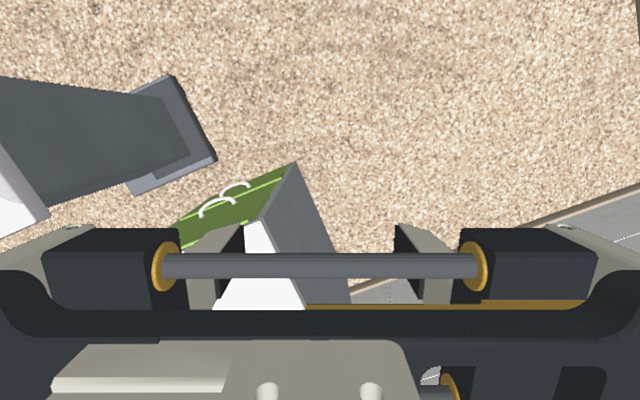

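Run:
```python
from h import *
crop('top0',200,400,110,300,4,'c1') 
im,W=world('top0')
def pr(n,m):
    P=W[m]; P=P[~np.isnan(P[:,0])]; print(n,len(P),np.round(np.median(P,0),1),np.round(P.min(0),1),np.round(P.max(0),1))
for u,v in [(236,204),(252,214),(243,206),(256,201),(330,182),(350,220),(337,200),(268,140),(228,138),(312,135)]: print(u,v,np.round(W[v,u],1))
```

```text
236 204 [518.1 306.1  82.2]
252 214 [497.9 274.1  64. ]
243 206 [514.3 291.8  76.2]
256 201 [531.  267.5  48.3]
330 182 [579.1  94.7  12.6]
350 220 [484.   52.1  14.1]
337 200 [531.   80.8  25.3]
268 140 [679.9 238.8  45.5]
228 138 [677.8 328.   72.6]
312 135 [706.1 133.7   2.7]
```

View pics/c1.png

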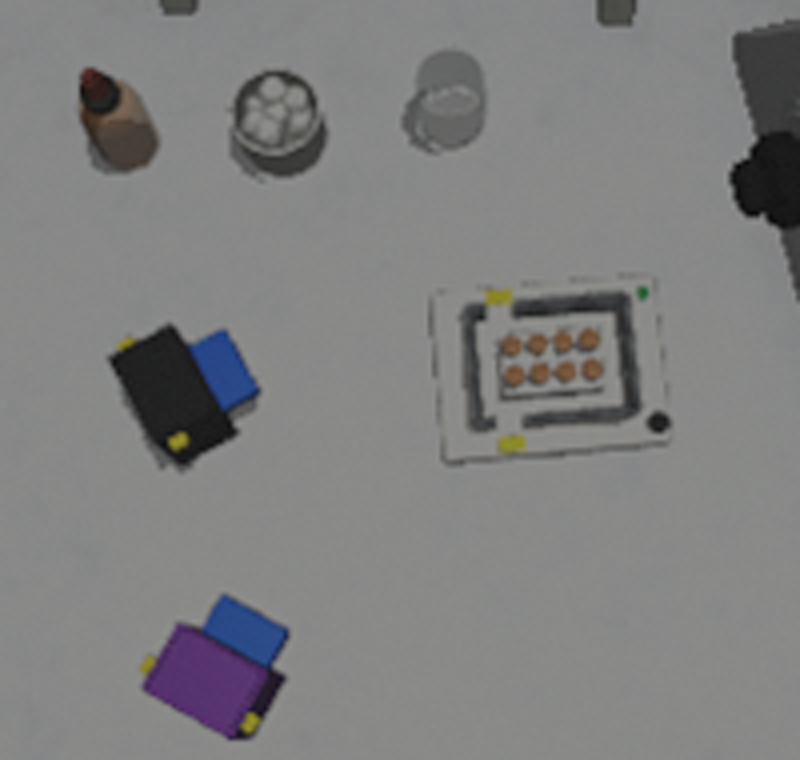

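Run:
```python
from h import *
f=lambda c,z:ray('top0',200+(c[0]+.5)/4-.5,110+(c[1]+.5)/4-.5,z)
print('cover'); C=[f(c,80) for c in [(168,325),(236,432),(185,463),(112,358)]]
print(np.round(C,1)); 
for i in range(4): d=C[(i+1)%4]-C[i]; print(np.linalg.norm(d).round(1),np.degrees(np.arctan2(d[1],d[0])).round(1))
S=[f(c,12) for c in [(434,296),(655,276),(670,442),(446,462)]]
print(np.round(S,1),np.mean(S,0).round(1))
for i in range(4): d=S[(i+1)%4]-S[i]; print(np.linalg.norm(d).round(1),np.degrees(np.arctan2(d[1],d[0])).round(1))
# depth based cover points
im,W=world('top0')
m=np.zeros(im.shape[:2],bool); m[185:232,222:268]=1
P=W; 
t=m&(np.abs(P[...,2]-80)<5); print('topface',t.sum(),np.round(np.nanmean(P[t],0),1))
q=P[t][:,:2].astype(np.float32); print(cv2.minAreaRect(q))
```

```text
cover
[[547.9 294.3  80. ]
 [486.  256.8  80. ]
 [470.  284.7  80. ]
 [530.4 325.2  80. ]]
72.4 -148.9
32.1 119.9
72.7 33.8
35.6 -60.4
[[577.4 147.6  12. ]
 [584.4  13.7  12. ]
 [482.4  11.6  12. ]
 [476.  144.   12. ]] [530.1  79.2  12. ]
134.1 -87.0
102.0 -178.8
132.6 92.8
101.5 2.0
topface 426 [514.5 296.8  80.3]
((513.3976440429688, 295.3931579589844), (62.16047286987305, 39.650028228759766), 24.650856018066406)
```

Run:
```python
from h import *
s=state(); R=cv2.Rodrigues(np.array(s['orientation']))[0]; print(R.round(3)); print('jaw yaw',np.degrees(np.arctan2(R[1,0],R[0,0])))
z=load('wrist0'); C=-z['R'].T@z['t'].reshape(3); print(C, R.T@(C-s['tcp_pos']), (z['R']@R).round(2)); print(z['K'])
```

```text
[[ 0.387  0.922 -0.   ]
 [ 0.922 -0.387 -0.001]
 [-0.001  0.    -1.   ]]
jaw yaw 67.20620353618874
[176.38822461 603.67256656 384.34043829] [ 7.10019752e-02 -7.12607365e+01 -1.58249017e+02] [[ 1.    0.   -0.  ]
 [-0.    0.96 -0.27]
 [ 0.    0.27  0.96]]
[[277.52771588   0.         318.98832068]
 [  0.         277.52771588 195.14992778]
 [  0.           0.           1.        ]]
```

Emit:
jog_arm(
  series=[
    [0.055, -0.063, 0, -0.0073],
    [0.055, -0.063, 0, -0.0073],
    [0.055, -0.063, 0, -0.0073],
    [0.055, -0.063, 0, -0.0073],
    [0.055, -0.063, 0, -0.0073],
    [0.055, -0.063, 0, -0.0073],
    [0.055, -0.063, 0, -0.0073],
    [0.055, -0.063, 0, -0.0073],
    [0.055, -0.063, 0, -0.0073],
    [0.055, -0.063, 0, -0.0073],
    [0.055, -0.063, 0, -0.0073],
    [0.055, -0.063, 0, -0.0073],
    [0.055, -0.063, 0, -0.0073],
    [0.055, -0.063, 0, -0.0073],
    [0, 0, 0, 0],
    [0, 0, 0, 0],
  ],
)

```text
time: 1.75
tcp_pos: [550.3, 222.7, 226.4]
orientation: [3.032, 0.822, -0.001]
contact_force: [-0.6, 0.8, -0.5]
gripper_width: 91.6
```

Run:
```python
from h import *
s=state(); print(s['tcp_pos'],s['joints'])
cap('wrist','wrist1')
```

```text
[550.30394556 222.65742349 226.39964035] [-0.69007951  0.38801657  0.30073883  1.67078645 -0.12584005  1.10244181
  0.17581018]
```

View pics/wrist1.png

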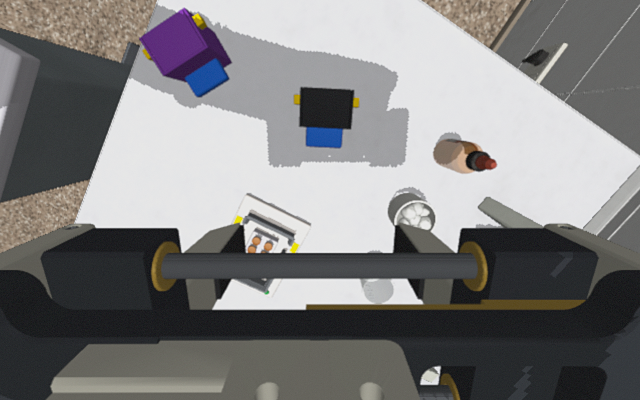

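Run:
```python
from h import *
crop('wrist1',280,370,75,160,8,'c2')
im,W=world('wrist1')
b=(im[...,2].astype(int)-im[...,0]>60); b[:, :290]=0;b[:,360:]=0;b[:75]=0;b[160:]=0
P=W[b];print(b.sum(),np.nanmin(P,0).round(1),np.nanmax(P,0).round(1))
t=np.zeros_like(b);t[80:135,296:358]=1
t&=(im.max(2)<60)&(np.abs(W[...,2]-80)<4); q=W[t]; print(t.sum(),q.mean(0)); print(cv2.minAreaRect(q[:,:2].astype(np.float32)))
```

```text
684 [507.6 250.8  42.7] [552.4 287.5  81.5]
1984 [515.0041386  297.52868659  80.42202315]
((515.2679443359375, 297.35455322265625), (54.66123962402344, 38.541419982910156), 27.600242614746094)
```

View pics/c2.png

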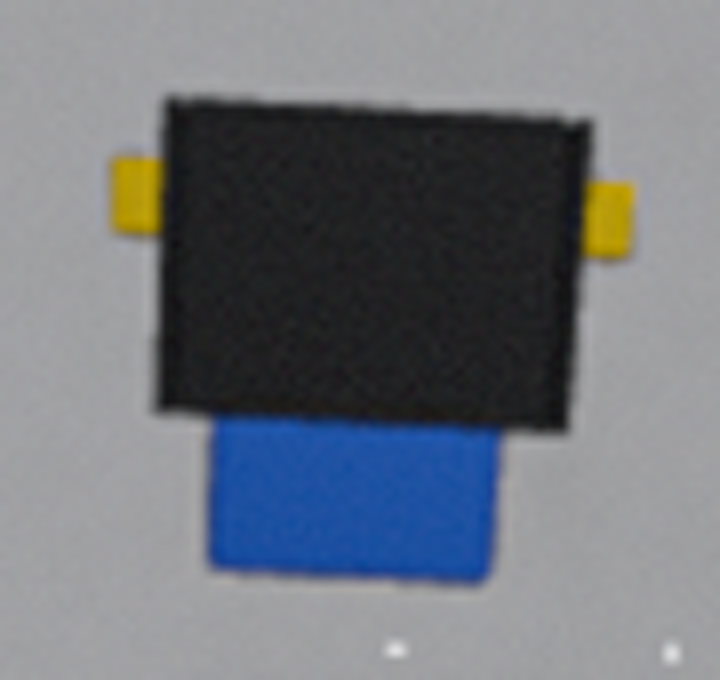

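Emit:
jog_arm(
  series=[
    [-0.039, 0.084, 0, -0.0038],
    [-0.039, 0.084, 0, -0.0038],
    [0, 0, -0.08, 0],
    [0, 0, -0.08, 0],
    [0, 0, -0.08, 0],
    [0, 0, -0.08, 0],
    [0, 0, 0, 0],
    [0, 0, 0, 0],
  ],
)

```text
time: 2.6
tcp_pos: [518.2, 291.5, 99.1]
orientation: [-3.05, -0.754, 0.002]
contact_force: [-0.9, -0.6, 0.7]
gripper_width: 91.8
```

Run:
```python
from h import *
s=state(); print(s['tcp_pos'],s['joints'], np.degrees(2*np.arctan2(s['orientation'][1],s['orientation'][0])))
cap('wrist','wrist2')
```

```text
[518.1721708  291.50138729  99.07782919] [-0.78005109  0.52345246  0.25437786  1.80634166 -0.17123233  0.8341256
  0.04187112] -332.2318464665201
```

View pics/wrist2.png

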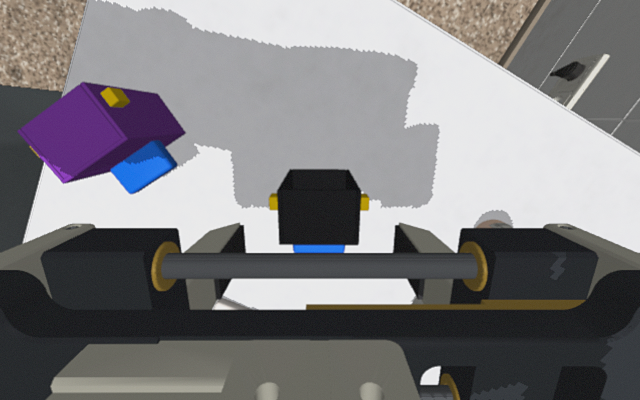

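Emit:
jog_arm(
  series=[
    [0.002, -0.004, -0.05, 0],
    [0, 0, -0.05, 0],
    [0, 0, -0.05, 0],
    [0, 0, -0.025, 0],
    [0, 0, 0, 0],
    [0, 0, 0, 0],
  ],
)

```text
time: 3.25
tcp_pos: [520.5, 289.5, 30.1]
orientation: [-3.05, -0.751, -0.003]
contact_force: [0.6, -0.3, -0.2]
gripper_width: 92.1
```

Run:
```python
from h import *
cap('side','side3');cap('wrist','wrist3')
crop('side3',250,450,180,330,4,'c3')
```

```text
(no output)
```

View pics/c3.png

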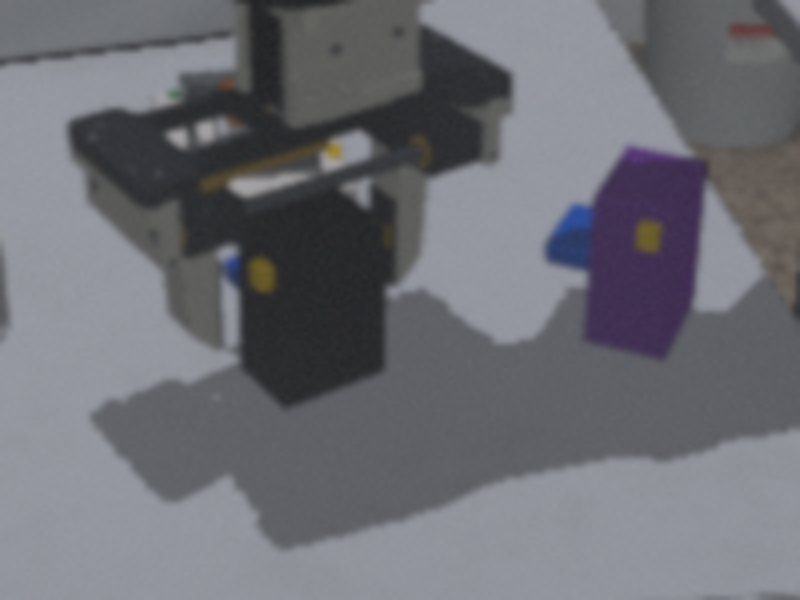

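View pics/wrist3.png

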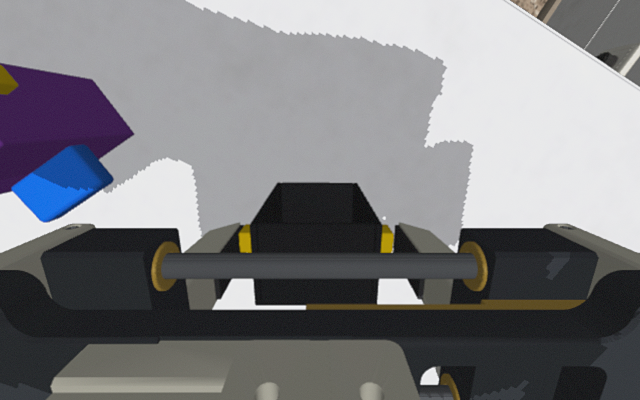

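Emit:
jog_arm(
  series=[
    [0, 0, 0, 0],
    [0, 0, 0, 0],
    [0, 0, 0, 0],
    [0, 0, 0, 0],
    [0, 0, 0, 0],
    [0, 0, 0, 0],
    [0, 0, 0, 0],
  ],
  hand=1,
  force=8,
)

```text
time: 4.05
tcp_pos: [519.7, 289.0, 28.7]
orientation: [3.05, 0.751, -0.0]
contact_force: [-0.6, -0.2, 2.0]
gripper_width: 56.0
```

Width 56.0: gripped. Lift 40 mm.

Emit:
jog_arm(
  series=[
    [0, 0, 0.02, 0],
    [0, 0, 0.02, 0],
    [0, 0, 0.03, 0],
    [0, 0, 0.03, 0],
    [0, 0, 0, 0],
    [0, 0, 0, 0],
  ],
)

```text
time: 4.65
tcp_pos: [520.0, 289.2, 69.3]
orientation: [-3.05, -0.751, -0.002]
contact_force: [-0.7, -0.2, -1.2]
gripper_width: 55.8
```

Run:
```python
from h import *
cap('side','side4')
crop('side4',250,450,160,310,4,'c4'); print(state()['contact_force'],state()['wrist_torque'])
```

```text
[-0.00865622 -0.23654658 -1.16685407] [-0.0453179   0.01368531 -0.06837884]
```

View pics/c4.png

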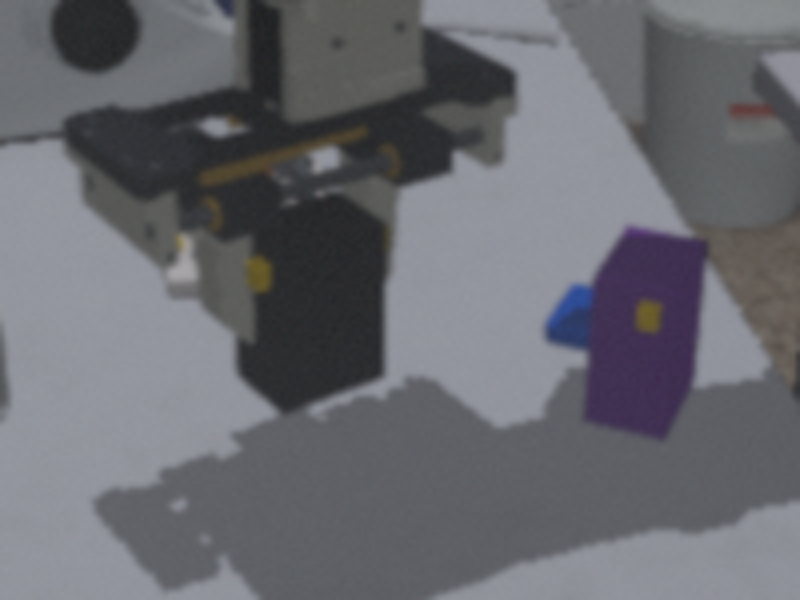

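Emit:
jog_arm(
  series=[
    [0, 0, -0.03, 0],
    [0, 0, -0.03, 0],
    [0, 0, -0.02, 0],
    [0, 0, -0.01, 0],
    [0, 0, -0.01, 0],
    [0, 0, -0.002, 0],
    [0, 0, 0, 0],
  ],
)

```text
time: 5.4
tcp_pos: [519.8, 288.9, 27.9]
orientation: [3.05, 0.751, -0.0]
contact_force: [0.1, -0.0, -1.6]
gripper_width: 56.3
```

Emit:
jog_arm(
  series=[
    [-0.0025, 0.0048, 0.002, 0],
    [-0.0025, 0.0048, 0.002, 0],
    [-0.0025, 0.0048, 0.002, 0],
    [-0.0025, 0.0048, 0.002, 0],
    [-0.0027, 0.0051, 0.0016, 0],
    [-0.0027, 0.0051, 0.0016, 0],
    [-0.0027, 0.0051, 0.0016, 0],
    [-0.0027, 0.0051, 0.0016, 0],
    [0, 0, 0, 0],
  ],
)

```text
time: 6.3
tcp_pos: [511.2, 305.4, 33.8]
orientation: [-3.05, -0.752, -0.0]
contact_force: [-0.7, 0.5, -0.7]
gripper_width: 56.0
```

Run:
```python
from h import *
cap('side','side5')
crop('side5',250,450,160,310,4,'c5'); print(state()['contact_force'],state()['wrist_torque'])
```

```text
[-0.01324481  0.36487443 -1.41922993] [-0.02434125 -0.01968118  0.04322479]
```

View pics/c5.png

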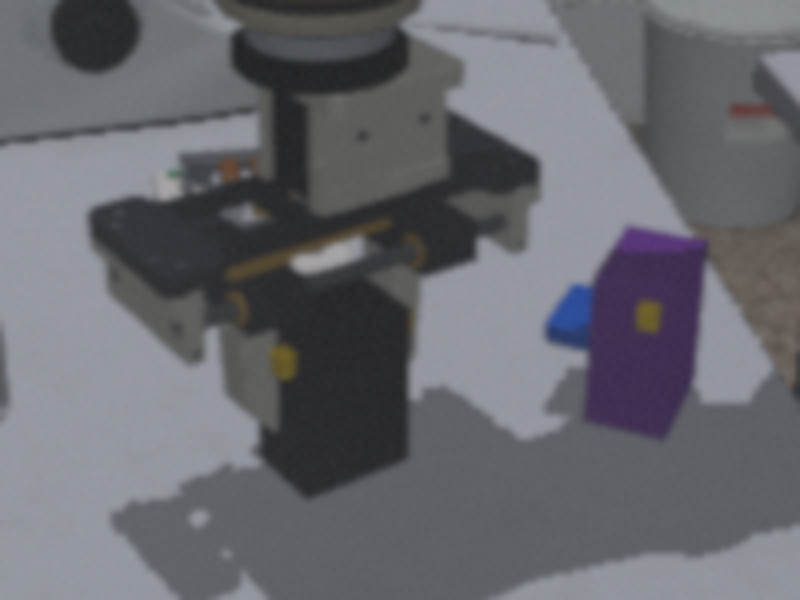

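Emit:
jog_arm(
  series=[
    [0, 0, 0.05, 0],
    [0, 0, 0.08, 0],
    [0, 0, 0.08, 0],
    [0, 0, 0.08, 0],
    [0, 0, 0, 0],
  ],
  force=10,
)

```text
time: 6.85
tcp_pos: [513.9, 305.9, 154.2]
orientation: [-3.048, -0.75, -0.011]
contact_force: [0.2, 0.7, -1.4]
gripper_width: 56.2
```

Emit:
jog_arm(
  series=[
    [-0.0134, -0.0305, 0, -0.0199],
    [-0.0134, -0.0305, 0, -0.0199],
    [-0.0134, -0.0305, 0, -0.0199],
    [-0.0134, -0.0305, 0, -0.0199],
    [-0.0134, -0.0305, 0, -0.0199],
    [-0.0134, -0.0305, 0, -0.0199],
    [-0.0134, -0.0305, 0, -0.0199],
    [-0.0134, -0.0305, 0, -0.0199],
    [-0.0134, -0.0305, 0, -0.0199],
    [-0.0134, -0.0305, 0, -0.0199],
    [-0.0134, -0.0305, 0, -0.0199],
    [-0.0134, -0.0305, 0, -0.0199],
    [-0.0134, -0.0305, 0, -0.0199],
    [-0.0134, -0.0305, 0, -0.0199],
    [-0.0134, -0.0305, 0, -0.0199],
    [-0.0134, -0.0305, 0, -0.0199],
    [0, 0, 0, 0],
  ],
)

```text
time: 8.55
tcp_pos: [424.6, 108.1, 149.3]
orientation: [2.274, -2.165, -0.001]
contact_force: [-0.1, 0.3, -1.2]
gripper_width: 55.8
```

Run:
```python
from h import *
s=state(); print(s['tcp_pos'],np.round(s['joints'],2), np.degrees(2*np.arctan2(s['orientation'][1],s['orientation'][0])))
cap('side','side6');cap('wrist','wrist6');cap('top','top6')
```

```text
[424.62462952 108.13673346 149.30374011] [-1.07  0.29  0.87  2.15 -0.3   0.82 -1.54] -87.18685106834617
```

View pics/side6.png

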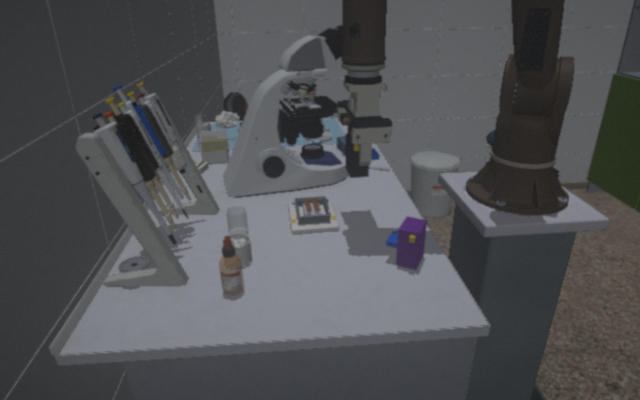

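View pics/wrist6.png

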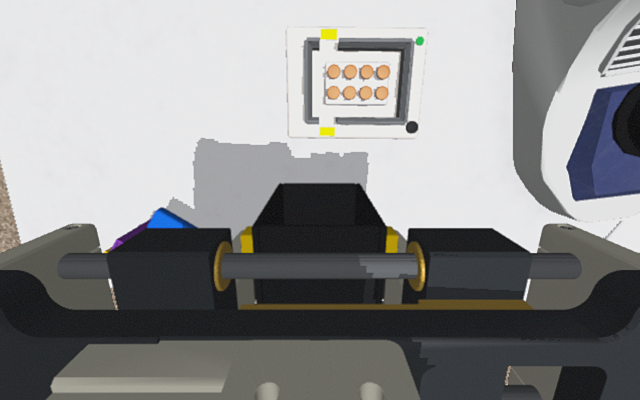

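View pics/top6.png

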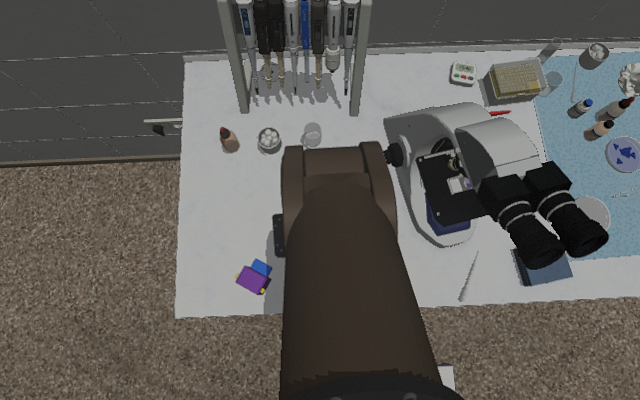

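Run:
```python
from h import *
crop('wrist6',275,440,15,150,4.8,'c6')
im,W=world('wrist6')
for u,v in [(300,130),(350,130),(310,90),(347,40),(357,130),(357,90)]: print(u,v,np.round(W[v,u],1))
```

```text
300 130 [484.5 132.4  12.5]
350 130 [487.3  80.6  11.9]
310 90 [522.5 123.3  28.1]
347 40 [565.3  92.2  33.8]
357 130 [487.7  73.3  11.8]
357 90 [525.1  78.7  26.8]
```

View pics/c6.png

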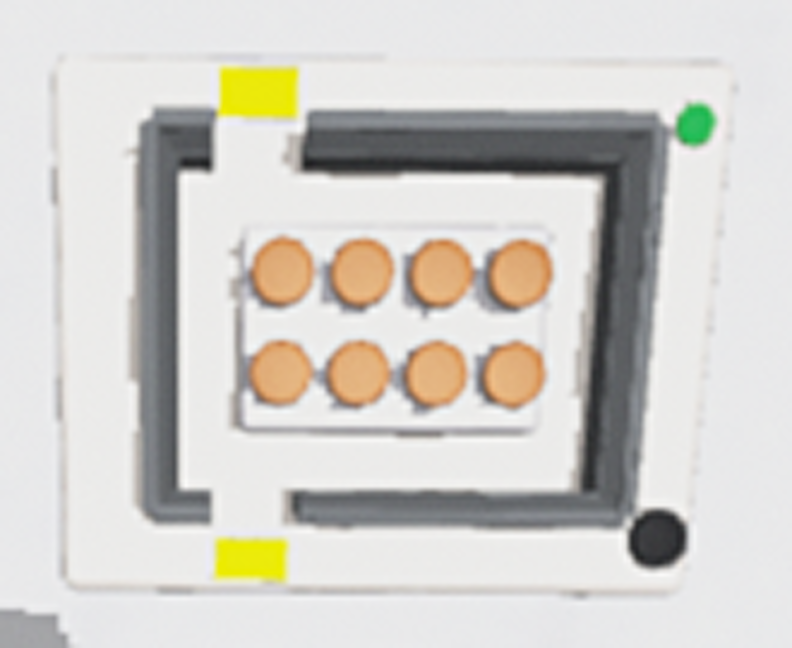

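Run:
```python
from h import *
f=lambda c,z:ray('wrist6',275+(c[0]+.5)/4.8-.5,15+(c[1]+.5)/4.8-.5,z)
S=np.array([f(c,12) for c in [(57,58),(733,64),(684,594),(67,586)]]); print(S.round(1),S.mean(0))
for i in range(4): d=S[(i+1)%4]-S[i]; print(np.linalg.norm(d).round(1),np.degrees(np.arctan2(d[1],d[0])).round(1))
Y=[f(c,12) for c in [(259,92),(251,559)]];print(np.round(Y,1),np.mean(Y,0))
# inner floor of the collar at deck z=12: left inner edge x~180, bottom inner (top edge of near wall) hidden
```

```text
[[578.9 148.6  12. ]
 [585.1  15.5  12. ]
 [482.6   9.8  12. ]
 [477.  144.1  12. ]] [530.90343805  79.52698808  12.        ]
133.3 -87.4
102.6 -176.8
134.4 92.4
102.0 2.5
[[575.1 108.5  12. ]
 [484.9 104.5  12. ]] [530.01699716 106.50456869  12.        ]
```

Emit:
jog_arm(
  series=[
    [0, 0, -0.075, 0],
    [0, 0, -0.075, 0],
    [0, 0, -0.075, 0],
    [0, 0, -0.06, 0],
    [0.02, 0.001, 0, 0],
    [0.02, 0.001, 0, 0],
    [0.01, 0, 0, 0],
    [0.01, 0.001, 0, 0],
    [0, 0, 0, 0],
  ],
  force=8,
)

```text
time: 9.6
tcp_pos: [450.2, 111.2, 36.4]
orientation: [-2.28, 2.16, -0.0]
contact_force: [-1.3, 0.6, -0.4]
gripper_width: 55.7
```

Run:
```python
from h import *
cap('side','side7');cap('wrist','wrist7')
crop('side7',290,430,140,245,5.6,'c7');
print(state()['contact_force'])
```

```text
[-0.39759311  0.62079057 -0.7600865 ]
```

View pics/c7.png

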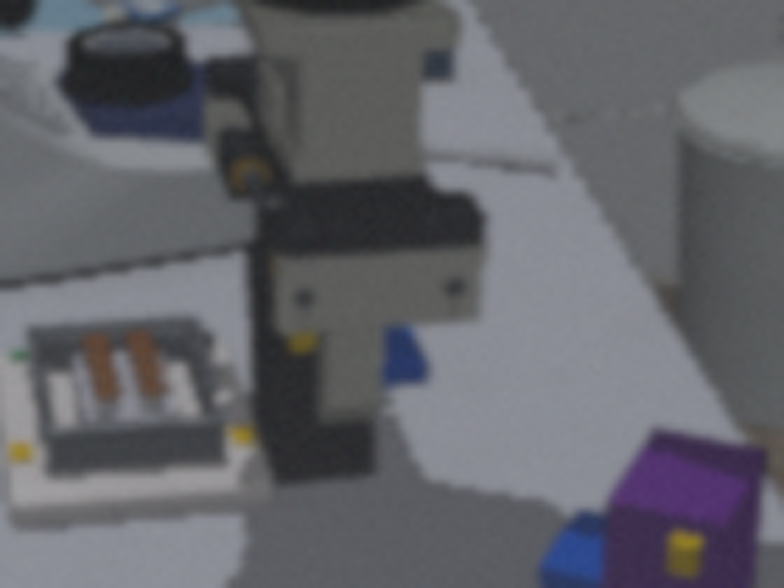

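View pics/wrist7.png

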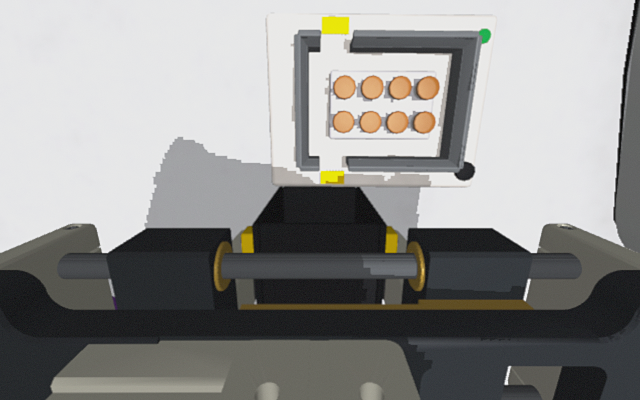

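Emit:
jog_arm(
  series=[
    [0.005, 0, 0.0015, 0],
    [0.005, 0, 0.002, 0],
    [0.005, 0, 0.0025, 0],
    [0.005, 0, 0.002, 0],
    [0.005, 0, 0.002, 0],
    [0.005, 0.001, 0.002, 0],
    [0.005, 0, 0.002, 0],
    [0.005, 0.001, 0.002, 0],
    [0, 0, 0, 0],
  ],
)

```text
time: 10.6
tcp_pos: [466.2, 111.3, 42.2]
orientation: [-2.279, 2.162, -0.001]
contact_force: [-2.1, -0.5, -0.9]
gripper_width: 56.0
```

Run:
```python
from h import *
cap('side','side8')
crop('side8',290,430,140,245,5.6,'c8');
print(state()['contact_force'])
```

```text
[-1.31900516  0.34085403 -2.02199707]
```

View pics/c8.png

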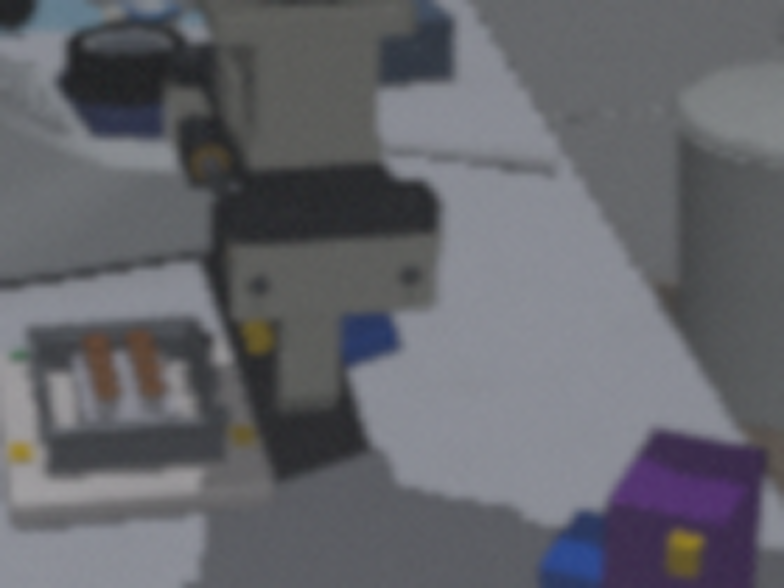

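Emit:
jog_arm(
  series=[
    [0.0055, 0, 0.001, 0],
    [0.0055, 0, 0.001, 0],
    [0.0055, 0, 0.001, 0],
    [0.0055, 0.001, 0.001, 0],
    [0.0055, 0, 0.0005, 0],
    [0.0055, 0, 0.0005, 0],
    [0.0055, 0, 0, 0],
    [0.0055, 0.001, 0, 0],
    [0, 0, 0, 0],
  ],
)

```text
time: 11.55
tcp_pos: [483.6, 112.4, 44.1]
orientation: [-2.28, 2.161, -0.0]
contact_force: [-2.1, 0.1, -1.9]
gripper_width: 56.2
```

Run:
```python
from h import *
cap('side','side9')
crop('side9',290,430,140,245,5.6,'c9');
print(state()['contact_force'])
```

```text
[-1.85794957  0.42899283 -2.50974142]
```

View pics/c9.png

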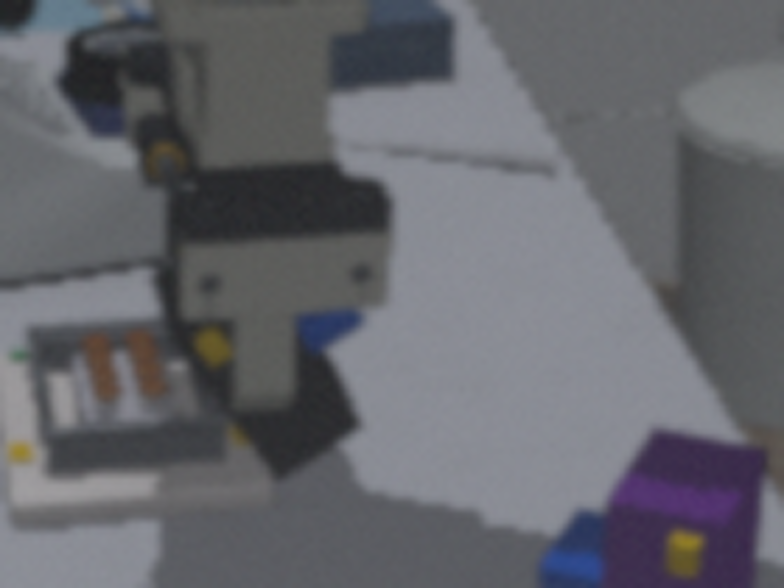

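Emit:
jog_arm(
  series=[
    [-0.01, 0, 0.01, 0],
    [-0.02, 0, 0.03, 0],
    [-0.02, 0, 0.06, 0],
    [0, 0, 0.06, 0],
    [0.014, 0.05, 0, 0],
    [0.014, 0.065, 0, 0],
    [0.014, 0.065, 0, 0],
    [0.014, 0.065, 0, 0],
    [0.014, 0, -0.04, 0],
    [0, 0, -0.06, 0],
    [0, 0, -0.05, 0],
    [0, 0, 0, 0],
    [0, 0, 0, 0],
  ],
)

```text
time: 12.9
tcp_pos: [491.4, 209.9, 48.8]
orientation: [2.279, -2.162, 0.001]
contact_force: [-0.5, -0.2, -0.8]
gripper_width: 55.4
```

Run:
```python
from h import *
cap('side','side10')
crop('side10',260,420,150,290,5,'c10');
print(state()['contact_force'])
```

```text
[ 0.81250113  0.92464941 -0.8936871 ]
```

View pics/c10.png

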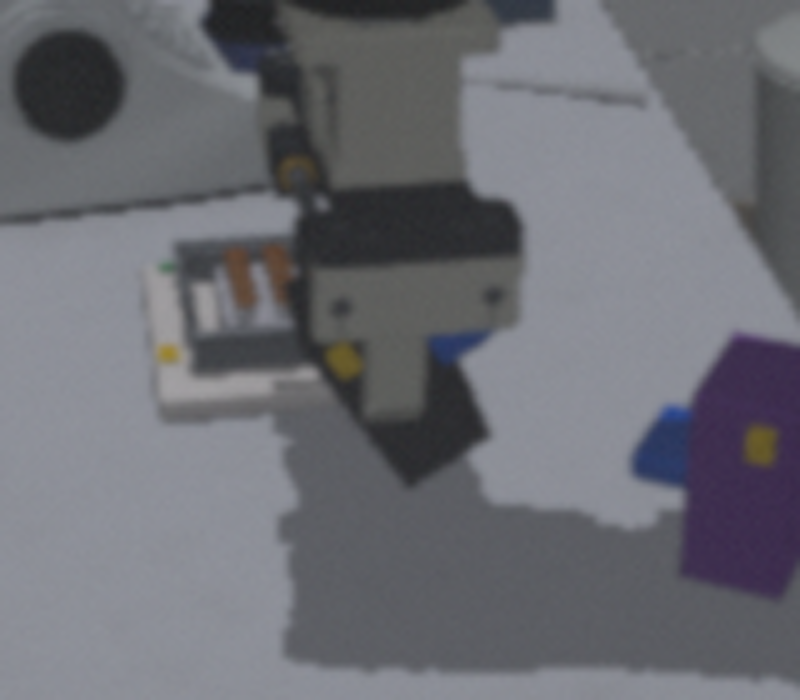

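Emit:
jog_arm(
  series=[
    [0, 0, -0.015, 0],
    [0, 0, -0.015, 0],
    [0, 0, -0.004, 0],
    [0.007, 0, -0.002, 0],
    [0.007, 0, -0.002, 0],
    [0.007, 0, -0.002, 0],
    [0.007, 0.001, -0.002, 0],
    [0.0055, 0, -0.0025, 0],
    [0.0055, 0, -0.0025, 0],
    [0.0055, 0, -0.0025, 0],
    [0.0055, 0.001, -0.0025, 0],
    [0, 0, 0, 0],
  ],
)

```text
time: 14.15
tcp_pos: [511.8, 211.1, 27.2]
orientation: [-2.28, 2.162, -0.001]
contact_force: [-1.2, -0.2, -0.7]
gripper_width: 56.3
```

Run:
```python
from h import *
cap('side','side11')
crop('side11',260,420,150,290,5,'c11');
print(state()['contact_force'])
```

```text
[-0.3224687  -0.15048155 -1.76147785]
```

View pics/c11.png

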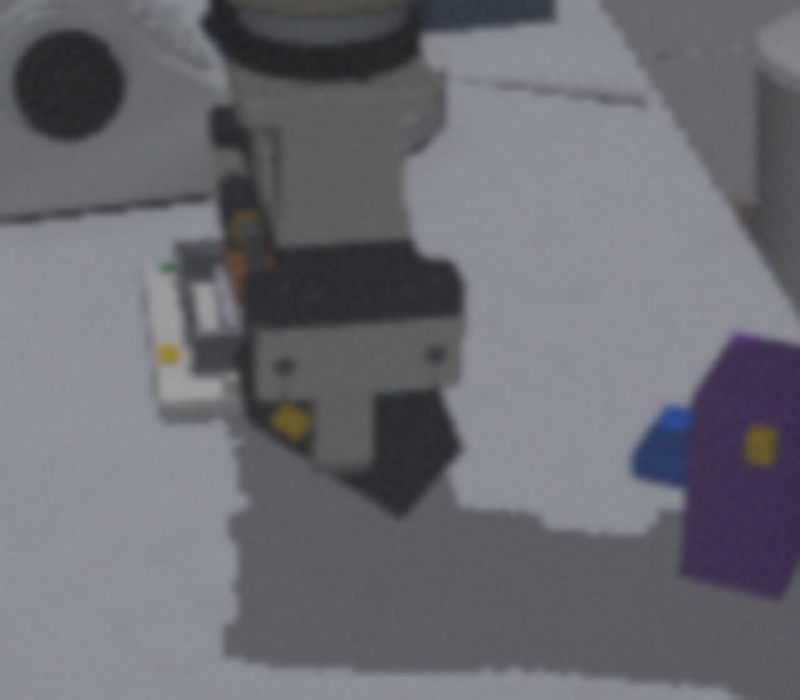

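Emit:
jog_arm(
  series=[
    [0.0075, 0, -0.005, 0],
    [0.0075, 0.001, -0.005, 0],
    [0.006, 0, -0.006, 0],
    [0.006, 0, -0.006, 0],
    [0.006, 0.001, -0.006, 0],
    [0.005, 0, -0.006, 0],
    [0.005, 0, -0.006, 0],
    [0.003, 0, -0.005, 0],
    [0, 0, 0, 0],
    [0, 0, 0, 0],
  ],
)

```text
time: 15.2
tcp_pos: [529.5, 212.0, 9.1]
orientation: [2.28, -2.161, -0.0]
contact_force: [0.4, 0.2, -0.9]
gripper_width: 55.8
```

Run:
```python
from h import *
cap('side','side12')
crop('side12',260,420,150,290,5,'c12');
print(state()['contact_force'],state()['tcp_pos'])
```

```text
[ 0.43280923  0.17766997 -2.00079425] [529.39620385 212.06418843   9.11416968]
```

View pics/c12.png

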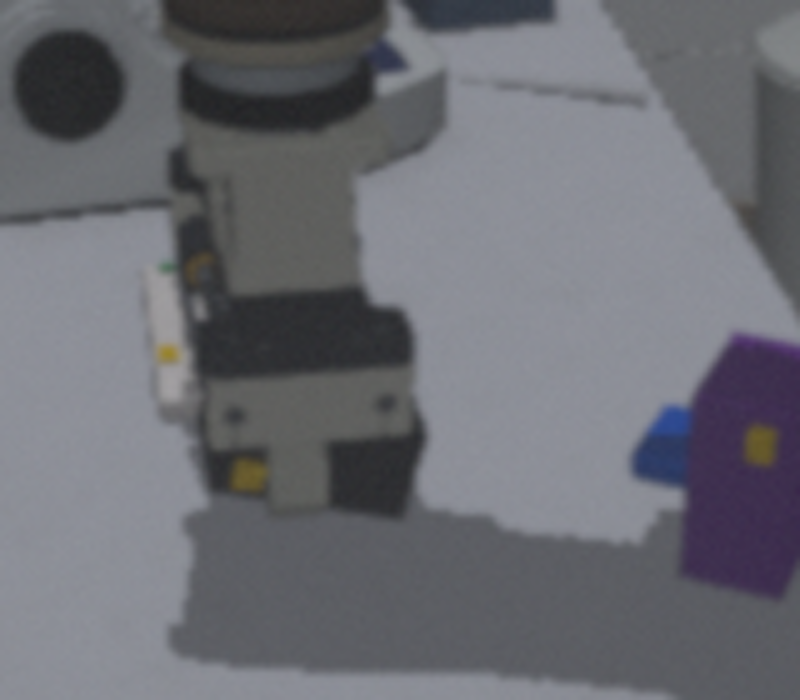

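Emit:
jog_arm(
  series=[
    [0.002, 0, -0.003, 0],
    [0.001, 0, -0.003, 0],
    [0, 0, -0.003, 0],
    [0, 0, 0, 0],
    [0, 0, 0, 0],
  ],
)

```text
time: 15.75
tcp_pos: [531.3, 212.1, 5.8]
orientation: [-2.279, 2.161, -0.001]
contact_force: [2.0, -0.1, 1.3]
gripper_width: 55.8
```

Run:
```python
from h import *
cap('side','side13')
crop('side13',260,420,150,290,5,'c13');
print(state()['contact_force'],state()['tcp_pos'])
```

```text
[ 1.01521308 -0.01162842  0.54363507] [531.25095726 212.13503322   5.79789817]
```

View pics/c13.png

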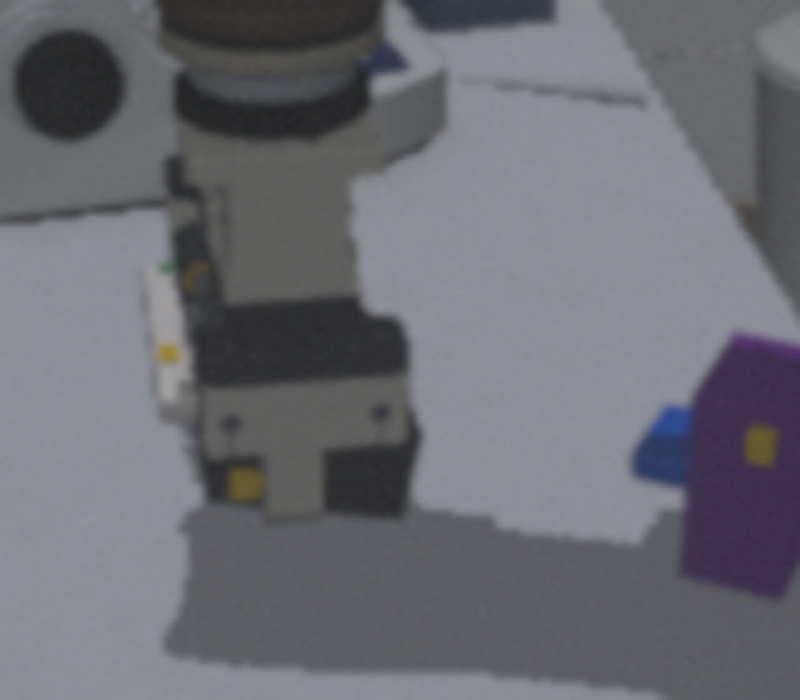

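Emit:
jog_arm(
  series=[
    [0, 0, 0, 0],
    [0, 0, 0, 0],
    [0, 0, 0, 0],
    [0, 0, 0, 0],
    [0, 0, 0, 0],
    [0, 0, 0, 0],
  ],
  hand=0,
)

```text
time: 16.4
tcp_pos: [530.8, 212.0, 5.7]
orientation: [2.28, -2.161, -0.0]
contact_force: [-0.1, -0.4, 0.1]
gripper_width: 91.7
```

Emit:
jog_arm(
  series=[
    [0, 0, 0.03, 0],
    [0, 0, 0.06, 0],
    [0, 0, 0.1, 0],
    [0, 0, 0.1, 0],
    [0, 0, 0.1, 0],
    [-0.1, 0, 0.06, 0],
    [-0.1, 0, 0, 0],
    [0, 0, 0, 0],
    [0, 0, 0, 0],
  ],
)

```text
time: 17.3
tcp_pos: [450.3, 212.5, 186.5]
orientation: [-2.28, 2.159, 0.002]
contact_force: [-0.3, 0.7, -0.2]
gripper_width: 92.0
```

Run:
```python
from h import *
s=state(); print(s['tcp_pos'],np.round(s['joints'],2), np.degrees(2*np.arctan2(s['orientation'][1],s['orientation'][0])))
cap('wrist','wrist14'); cap('side','side14')
crop('side14',220,420,180,300,4,'c14')
```

```text
[450.26063504 212.53127515 186.50187541] [-1.21  0.34  0.87  1.98 -0.32  0.96 -1.7 ] 273.12603725794895
```

View pics/wrist14.png

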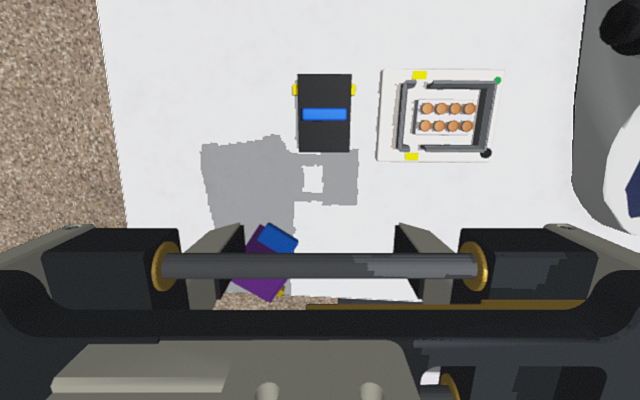

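View pics/c14.png

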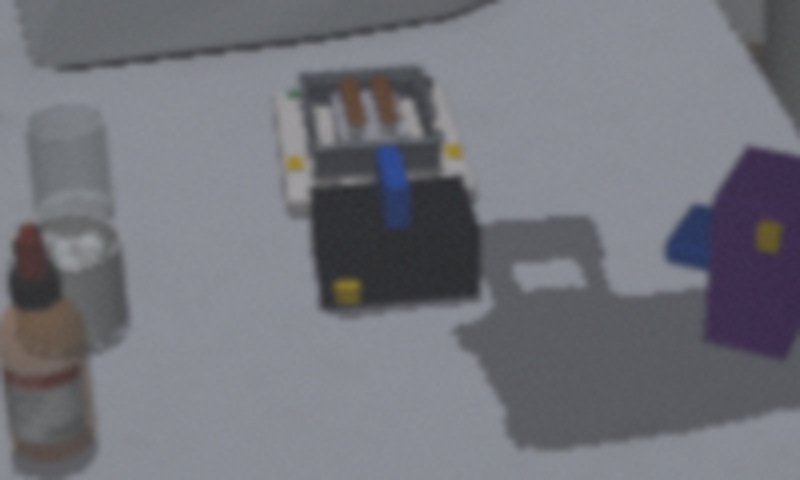

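Run:
```python
from h import *
crop('wrist14',275,375,60,165,7,'c14b')
im,W=world('wrist14')
b=(im[...,2].astype(int)-im[...,0]>60); b[:, :295]=0;b[:,360:]=0;b[:95]=0;b[130:]=0
P=W[b]; top=P[np.abs(P[:,2]-64)<4]; print(len(top),top.mean(0)); print(cv2.minAreaRect(top[:,:2].astype(np.float32)))
t=np.zeros(b.shape,bool);t[70:150,290:360]=1
t&=(im.max(2)<70)&(np.abs(W[...,2]-40)<3); q=W[t]; print(t.sum(),q.mean(0)); print(cv2.minAreaRect(q[:,:2].astype(np.float32)))
# station centre from this view
```

```text
573 [526.56374439 212.27256357  64.04790941]
((526.5875854492188, 212.14871215820312), (11.284880638122559, 43.103294372558594), 3.1086857318878174)
3227 [529.45366487 212.5801394   40.45201301]
((528.1253662109375, 212.24000549316406), (75.87335205078125, 54.208866119384766), 2.869061231613159)
```

View pics/c14b.png

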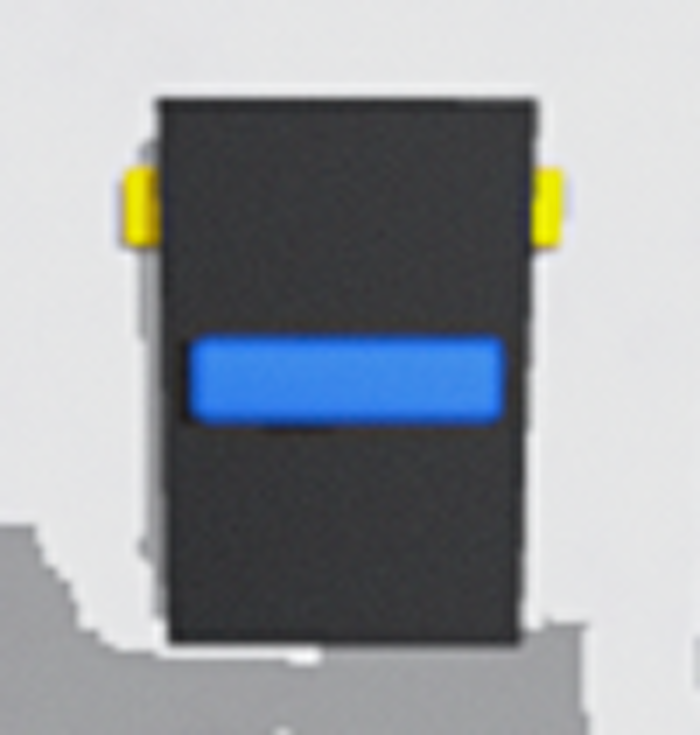

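Emit:
jog_arm(
  series=[
    [0.0174, 0, 0, 0.0227],
    [0.0174, 0, 0, 0.0227],
    [0.0174, 0, 0, 0.0227],
    [0.0174, 0, 0, 0.0227],
    [0.0174, 0, 0, 0.0227],
    [0.0174, 0, 0, 0.0227],
    [0.0174, 0, 0, 0.0227],
    [0.0174, 0, 0, 0.0227],
    [0.0174, 0, 0, 0.0227],
    [0.0174, 0, 0, 0.0227],
    [0.0174, 0, 0, 0.0227],
    [0, 0, -0.08, 0],
    [0, 0, -0.08, 0],
    [0, 0, -0.08, 0],
    [0, 0, 0, 0],
    [0, 0, 0, 0],
  ],
)

```text
time: 19.0
tcp_pos: [528.2, 211.2, 89.7]
orientation: [3.139, 0.078, -0.001]
contact_force: [0.6, 0.9, 0.9]
gripper_width: 91.9
```

Run:
```python
from h import *
p=[]
for i in range(6):
    s=state(); p.append(s['tcp_pos'])
print(np.mean(p,0),np.round(s['joints'],2), np.degrees(2*np.arctan2(s['orientation'][1],s['orientation'][0])))
```

```text
[528.18815489 211.20069286  89.66059471] [-0.75  0.51  0.39  1.89 -0.27  0.79 -0.17] 2.857451561089886
```

Emit:
jog_arm(
  series=[
    [-0.004, 0.0025, -0.04, 0],
    [0, 0, -0.04, 0],
    [0, 0, -0.03, 0],
    [0, 0, -0.007, 0],
    [0, 0, 0, 0],
    [0, 0, 0, 0],
  ],
)

```text
time: 19.6
tcp_pos: [526.5, 213.2, 43.8]
orientation: [-3.14, -0.08, -0.002]
contact_force: [0.7, 0.2, 0.1]
gripper_width: 91.8
```

Emit:
jog_arm(
  series=[
    [0, 0, 0, 0],
    [0, 0, 0, 0],
    [0, 0, 0, 0],
    [0, 0, 0, 0],
    [0, 0, 0, 0],
    [0, 0, 0, 0],
    [0, 0, 0, 0],
    [0, 0, 0, 0],
    [0, 0, 0, 0],
    [0, 0, 0, 0],
  ],
  hand=1,
  force=25,
)

```text
time: 20.6
tcp_pos: [525.8, 213.0, 42.9]
orientation: [-3.141, -0.081, -0.0]
contact_force: [0.3, 0.0, 0.9]
gripper_width: 16.2
```

Emit:
jog_arm(
  series=[
    [0, 0, 0, 0],
    [0, 0, 0, 0],
    [0, 0, 0, 0],
  ],
)

```text
time: 20.9
tcp_pos: [525.9, 213.1, 42.9]
orientation: [3.141, 0.081, 0.0]
contact_force: [-0.0, 0.9, 0.5]
gripper_width: 11.8
```

Emit:
jog_arm(
  series=[
    [0, 0, 0.03, 0],
    [0, 0, 0.06, 0],
    [0, 0, 0.08, 0],
    [0, 0, 0.05, 0],
    [0.001, -0.03, 0, 0.0226],
    [0.001, -0.03, 0, 0.0226],
    [0.001, -0.03, 0, 0.0226],
    [0.001, -0.03, 0, 0.0226],
    [0.001, -0.03, 0, 0.0226],
    [0.001, -0.03, 0, 0.0226],
    [0.001, -0.03, 0, 0.0226],
    [0.001, -0.03, 0, 0.0226],
    [0.001, -0.03, 0, 0.0226],
    [0.001, -0.03, 0, 0.0226],
    [0.001, -0.03, 0, 0.0226],
    [0, 0, 0, 0],
    [0, 0, 0, 0],
  ],
)

```text
time: 22.6
tcp_pos: [530.3, 81.1, 131.4]
orientation: [2.18, 2.262, 0.001]
contact_force: [-0.7, 0.3, -0.7]
gripper_width: 12.0
```

Run:
```python
from h import *
s=state()
print(s['tcp_pos'],np.round(s['joints'],2), np.degrees(2*np.arctan2(s['orientation'][1],s['orientation'][0])),s['contact_force'])
cap('wrist','wrist15'); cap('side','side15');cap('top','top15')
crop('side15',240,400,130,250,5,'c15')
```

```text
[530.29196894  81.0691201  131.41448525] [-0.28  0.39  0.04  1.91 -0.02  0.84  1.38] 92.13999243639807 [-0.69073945  0.26510454 -0.68860992]
```

View pics/wrist15.png

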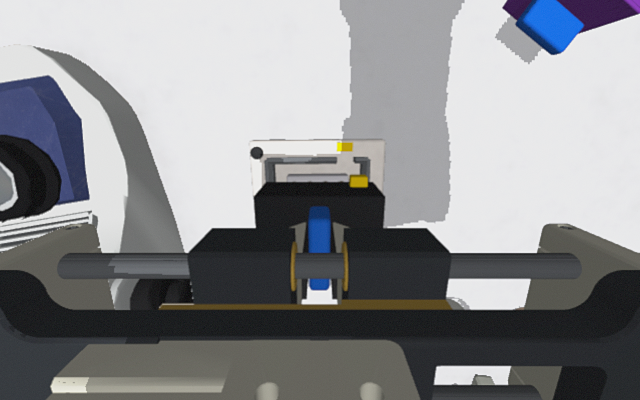

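View pics/c15.png

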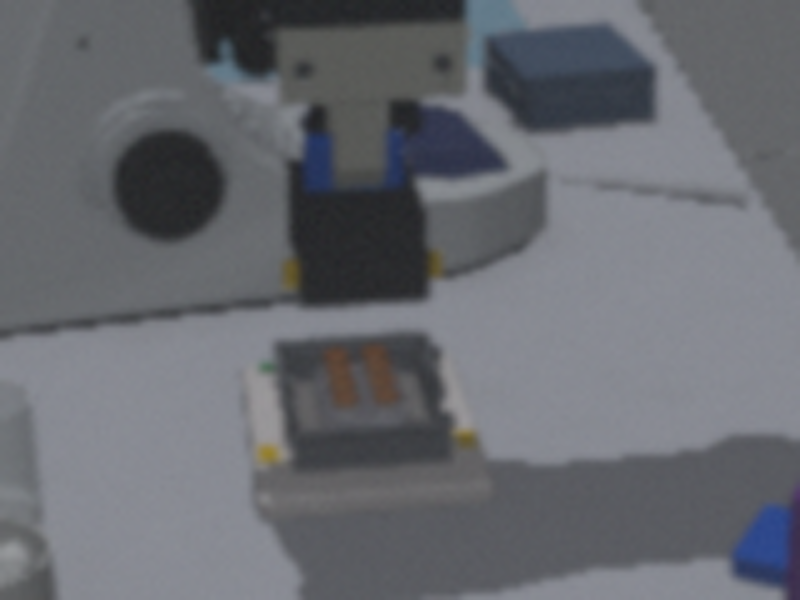

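View pics/top15.png

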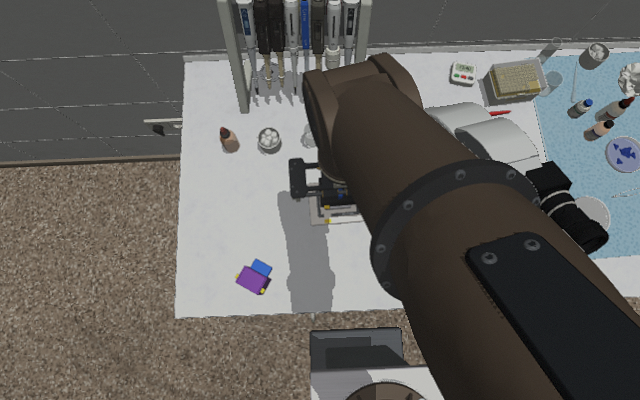

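Run:
```python
from h import *
crop('wrist15',240,400,130,230,5,'c15b')
im,W=world('wrist15')
t=np.zeros(im.shape[:2],bool);t[178:226,250:390]=1
t&=(im.max(2)<80)&(np.abs(W[...,2]-128.5)<4); q=W[t]; print(t.sum(),q.mean(0),q.min(0),q.max(0))
th=np.radians(92.14); ex=np.array([np.cos(th),np.sin(th)]); ey=np.array([-ex[1],ex[0]])
d=q[:,:2]-np.array([530.3,81.1]); a=d@ex;b=d@ey
print('along x',np.percentile(a,[0,.5,1,99,99.5,100]).round(1),'y',np.percentile(b,[0,99,100]).round(1))
# front edge line: for bins of a, max b
for k in range(-36,37,12):
    m=abs(a-k)<3; print(k,b[m].max().round(1),end='; ')
```

```text
3606 [512.18899489  80.53761336 128.75428143] [502.35573279  40.91421483 124.50806685] [524.43487281 120.32136303 132.26775223]
along x [-39.3 -38.9 -38.5  38.8  39.1  39.9] y [ 7.1 26.5 26.8]
-36 26.6; -24 26.7; -12 26.7; 0 26.6; 12 26.5; 24 26.6; 36 26.6;
```

View pics/c15b.png

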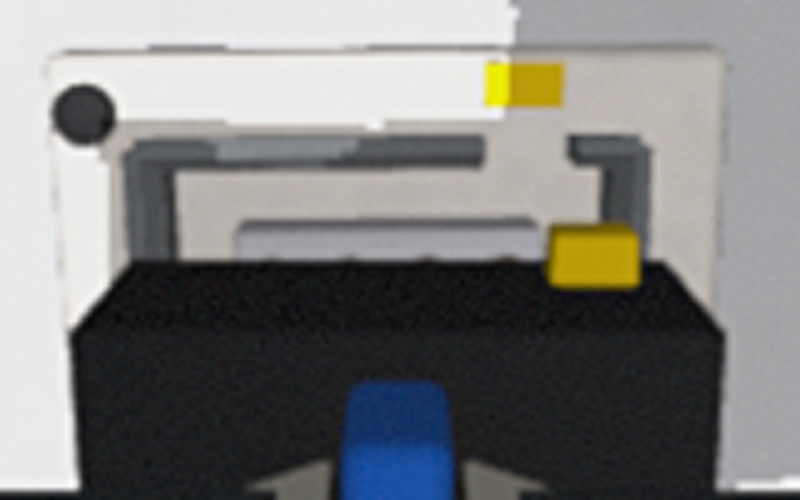

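Run:
```python
from h import *
f=lambda c,z:ray('wrist15',240+(c[0]+.5)/5-.5,130+(c[1]+.5)/5-.5,z)
A,B=f((52,51),12),f((722,50),12); print(A.round(1),B.round(1),np.linalg.norm(A-B),np.degrees(np.arctan2(*(B-A)[1::-1])))
print('mark',f((524,84),12).round(1))
print('notch edges top z33',f((485,137),33).round(1),f((570,137),33).round(1))
print('collar outer corners',f((127,138),33).round(1),f((648,138),33).round(1))
L=[f(c,75+0) for c in [(550,228),(640,228)]]
h=131.4-42.9
print('lug outer bottom.. top edge z17',[f(c,h+17).round(1) for c in [(550,228),(640,228)]],[f(c,h+17).round(1) for c in [(552,289),(640,289)]])
```

```text
[481.9  11.6  12. ] [476.8 143.3  12. ] 131.80837133752155 92.2085940427789
mark [484.9 104.8  12. ]
notch edges top z33 [492.9  96.2  33. ] [492.3 111.9  33. ]
collar outer corners [495.5  30.   33. ] [491.9 126.3  33. ]
lug outer bottom.. top edge z17 [array([495.2, 100.5, 105.5]), array([494.8, 112.7, 105.5])] [array([503.7, 101.4, 105.5]), array([503.3, 113.4, 105.5])]
```

Emit:
jog_arm(
  series=[
    [0, -0.005, -0.02, 0.001],
    [0, 0, -0.04, 0],
    [0, 0, -0.04, 0],
    [0, 0, -0.025, 0],
    [0, 0, 0, 0],
    [0, 0, 0, 0],
  ],
)

```text
time: 23.35
tcp_pos: [530.3, 79.2, 80.9]
orientation: [-2.166, -2.275, 0.0]
contact_force: [-0.1, -0.3, -1.2]
gripper_width: 11.8
```

Run:
```python
from h import *
s=state()
print(s['tcp_pos'],np.degrees(2*np.arctan2(s['orientation'][1],s['orientation'][0])),s['contact_force'])
cap('wrist','wrist16'); cap('side','side16')
crop('side16',260,380,150,240,6.5,'c16'); crop('wrist16',220,420,110,230,4,'c16b')
```

```text
[530.26080103  79.15840297  80.90380231] -267.19944739322864 [-0.0925599  -0.32845544 -1.15589325]
```

View pics/c16b.png

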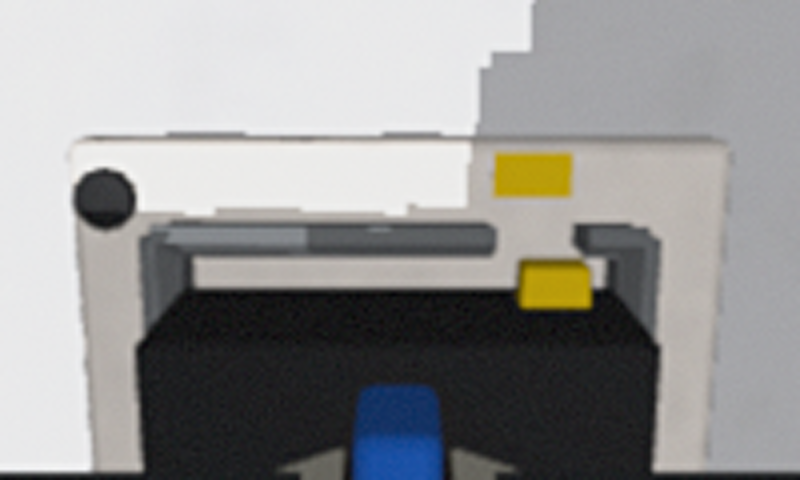

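View pics/c16.png

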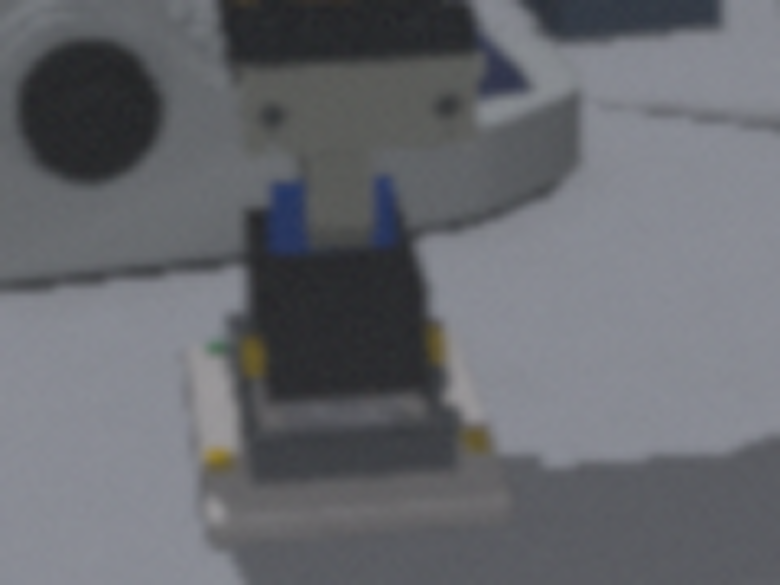

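Emit:
jog_arm(
  series=[
    [0, 0, -0.015, 0],
    [0, 0, -0.015, 0],
    [0, 0, -0.01, 0],
    [0, 0, -0.005, 0],
    [0, 0, 0, 0],
    [0, 0, 0, 0],
  ],
)

```text
time: 24.05
tcp_pos: [530.3, 79.1, 62.9]
orientation: [-2.166, -2.275, -0.0]
contact_force: [0.5, 0.2, -0.8]
gripper_width: 11.9
```

Emit:
jog_arm(
  series=[
    [0, 0, -0.008, 0],
    [0, 0, -0.006, 0],
    [0, 0, -0.004, 0],
    [0, 0, -0.002, 0],
    [0, 0, 0, 0],
    [0, 0, 0, 0],
  ],
)

```text
time: 24.65
tcp_pos: [530.3, 79.1, 54.9]
orientation: [2.167, 2.275, 0.0]
contact_force: [-0.1, -0.7, -0.9]
gripper_width: 11.8
```

Run:
```python
from h import *
s=state()
print(s['tcp_pos'],s['contact_force'])
cap('wrist','wrist17'); cap('side','side17')
crop('side17',260,380,150,240,6.5,'c17'); crop('wrist17',220,420,110,230,4,'c17b')
```

```text
[530.28433864  79.06657878  54.89933413] [-0.0678202  -0.70104104 -0.94693074]
```

View pics/c17b.png

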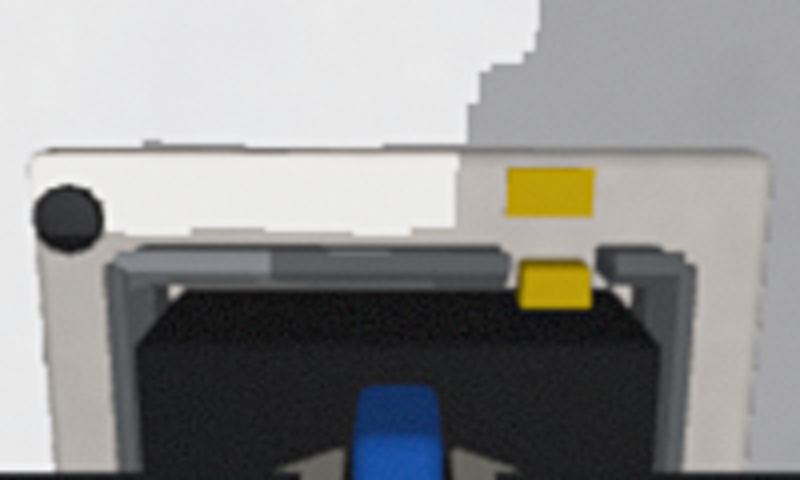

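View pics/c17.png

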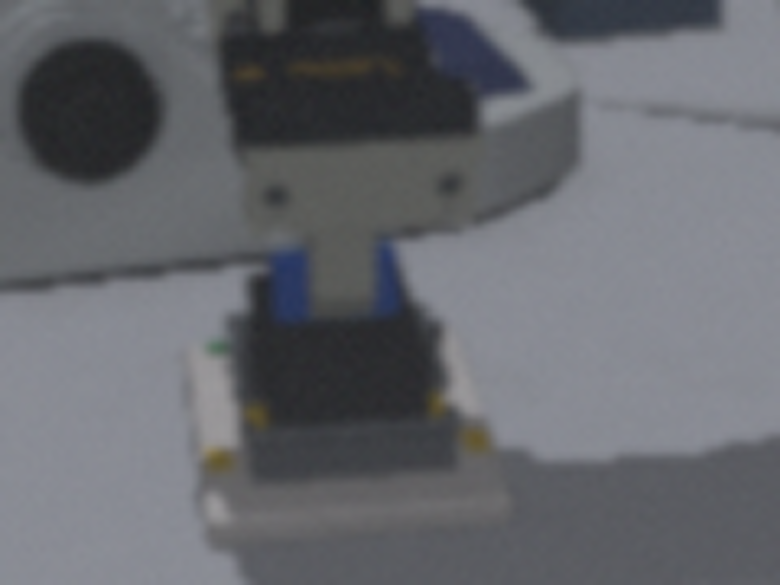

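Emit:
jog_arm(
  series=[
    [0, 0, -0.002, 0],
    [0, 0, -0.002, 0],
    [0, 0, 0, 0],
    [0, 0, 0, 0],
  ],
)

```text
time: 25.15
tcp_pos: [530.3, 79.1, 54.8]
orientation: [2.166, 2.275, 0.001]
contact_force: [-6.4, -0.7, 20.8]
gripper_width: 11.4
```

Emit:
jog_arm(
  series=[
    [0, 0, 0.0035, 0],
    [0, 0, 0, 0],
  ],
)

```text
time: 25.35
tcp_pos: [530.4, 79.0, 54.9]
orientation: [2.166, 2.275, 0.001]
contact_force: [0.9, 1.1, -1.0]
gripper_width: 12.2
```

Emit:
jog_arm(
  series=[
    [0, 0, 0, 0],
    [0, 0, 0, 0],
    [0, 0, 0, 0],
    [0, 0, 0, 0],
    [0, 0, 0, 0],
    [0, 0, 0, 0],
    [0, 0, 0, 0],
    [0, 0, 0, 0],
  ],
  hand=0.5,
)

```text
time: 26.15
tcp_pos: [530.2, 79.0, 54.7]
orientation: [-2.166, -2.275, -0.0]
contact_force: [0.0, -0.2, -0.3]
gripper_width: 46.0
```

Emit:
jog_arm(
  series=[
    [0, 0, 0.02, 0],
    [0, 0, 0.05, 0],
    [0, 0, 0.08, 0],
    [0, 0, 0.1, 0],
    [0, 0, 0.1, 0],
    [-0.05, 0.08, 0.02, 0],
    [-0.05, 0.1, 0, 0],
    [-0.05, 0.1, 0, 0],
    [-0.05, 0.1, 0, 0],
    [0, 0.1, 0, 0],
    [0, 0, 0, 0],
    [0, 0, 0, 0],
  ],
)

```text
time: 27.35
tcp_pos: [450.0, 271.8, 203.1]
orientation: [2.164, 2.277, 0.0]
contact_force: [0.2, -0.9, -0.8]
gripper_width: 45.6
```

Run:
```python
from h import *
s=state()
print(s['tcp_pos'],s['contact_force'],s['time'])
cap('top','top18'); cap('side','side18');cap('wrist','wrist18')
crop('side18',220,420,140,290,4,'c18'); crop('top18',200,400,110,300,4,'c18b')
im,W=world('top18')
b=(im[...,2].astype(int)-im[...,0]>40); b[:, :310]=0;b[:,370:]=0;b[:170]=0;b[230:]=0
P=W[b]; print(b.sum(),np.nanmedian(P,0),np.nanmax(P[:,2]))
t=np.zeros(b.shape,bool);t[175:230,305:370]=1;t&=(im.max(2)<60)&(W[...,2]>42); q=W[t]; print(t.sum(),np.mean(q,0),np.percentile(q[:,2],[5,50,95])); print(cv2.minAreaRect(q[:,:2].astype(np.float32)))
A=np.c_[q[:,:2]-q[:,:2].mean(0),np.ones(len(q))]; print('slope deg',np.degrees(np.linalg.lstsq(A,q[:,2],rcond=None)[0][:2]))
```

```text
[449.96833395 271.79726533 203.06394398] [ 0.18386069 -0.85893142 -0.75103224] 27.35
115 [532.40270128  79.50736043  75.60381451] 78.78733852456011
685 [530.0869894   80.12732195  52.36506611] [49.30666772 52.37448824 54.95282832]
((532.1022338867188, 79.72395324707031), (54.28635025024414, 78.37646484375), 3.0023810863494873)
slope deg [1.20295978 0.43592526]
```

View pics/c18.png

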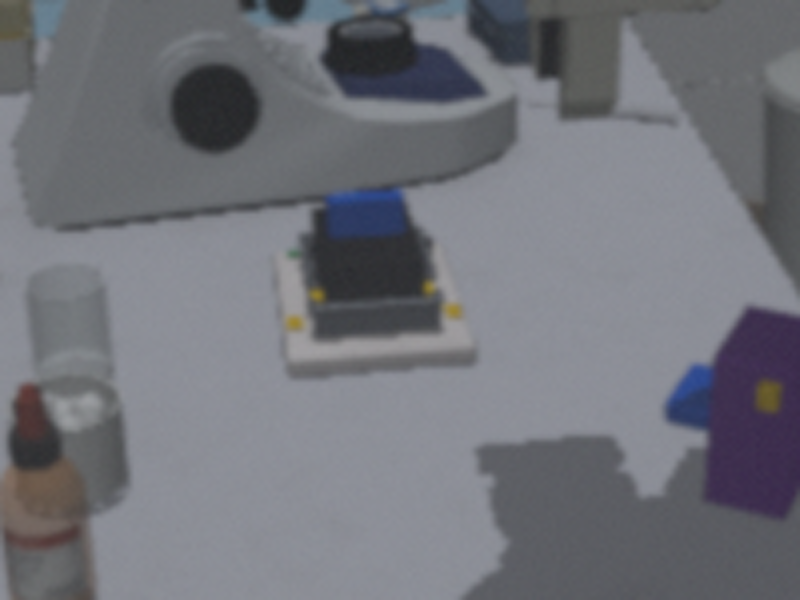

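View pics/c18b.png

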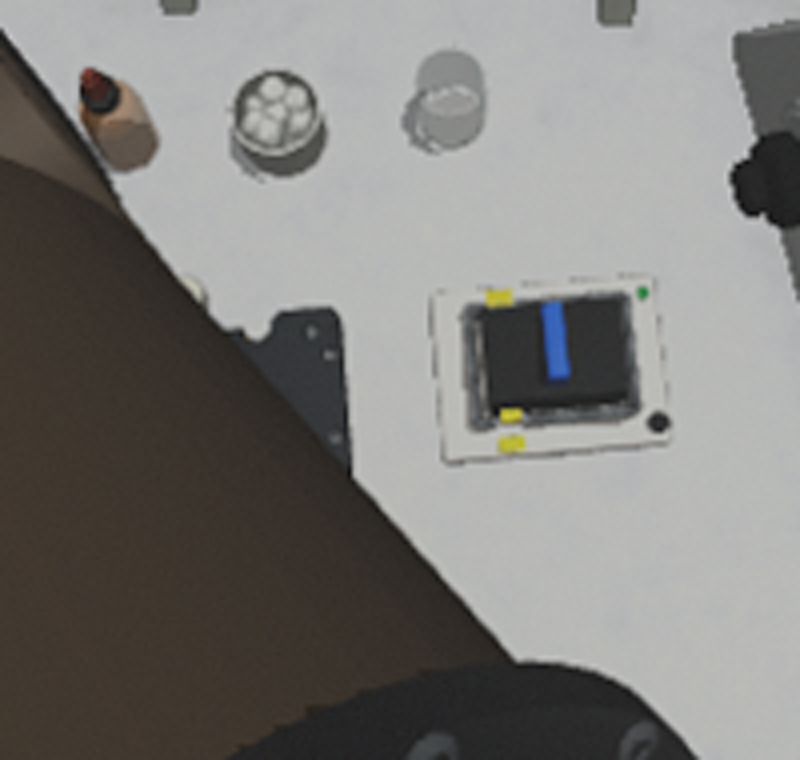

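```bash
python3 -c "
from plant import *
print(hand_in())"
```

```text
the job is handed in; nothing more can be done
None
```

The black cover is seated in the station collar, right way up and released, and the job was handed in after about 27 s of the 70 s allowed.

**What I did:**
- I gripped the standing cover across its 56 mm sides and lifted it.
- A first attempt to tip it by dragging on the bench did not turn it. I then tilted it about 38° in the light grip by nudging its lower rim against the station's plinth.
- I finished laying it flat on the open bench, let go and backed off.
- I picked it up again by the blue rib, turned it about 90° and lowered it into the collar with both lugs over the notches.

**Last checks:**
- **Seating:** the descent stopped where the rim should meet the deck, with a push of about 21 N against it.
- **After release:** the cover's top measured 52.4 mm above the bench (52 expected). Its centre was within about 1 mm of the station's and its yaw within about 0.5°.
- **Lugs:** both appear in their notches in the side picture.
- **Tilt:** a rough plane fit to the top camera's depth gave about 1°. I took this as measurement noise, because the height agrees with flat seating.
- **Surroundings:** the bottle, beaker and cotton cup look unmoved in the pictures. I left the purple look-alike alone, and the gripper is clear of everything.

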